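# Set up a freshly lacquered plate on the decorating wheel

## Task

The small plate on the decorating wheel is wet with lacquer and must not be touched. Push the wheel's spokes with a fingertip to turn the wheel until its long spoke points straight at the middle of the bamboo brush pot; then push the striping guide, the wooden arm on the post beside the wheel, round with a fingertip until its tip hangs over the middle of the plate. Only push: lift nothing, leave the plate where it sits on the wheel, and leave the pot and everything else on the table where they stand.

Things in the scene. Friction and masses are not known exactly. Their poses are not given: they have to be found in the camera images.
- wheel_axis (a point): Axle of the decorating wheel, 43 mm above the table at the spokes' middle line; turns with the wheel: z up, x along the long spoke. Wheel: aluminium disc 150 mm across, top 50 mm above the table. Four level steel spokes, round rods 10 mm thick, stand out 90 degrees apart: the long one (x) ends in a flat diamond 35 mm across 175 mm from the axle, the other three end 132 mm from it.
- long_spoke_tip (a point): Outer end of the long spoke, 175 mm from the axle, 43 mm above the table. Under the wheel is a fixed round foot, 170 mm across, 20 mm high, and a flat bar 36 mm wide, 12 mm high, from the foot to the guide's post; elsewhere, beyond 85 mm from the axle, there is free space under the spokes down to the table.
- wheel (a joint): Wheel angle in rad, growing counter-clockwise seen from above. It turns either way with light friction (about 1 N at a spoke) and stays where it is left; its limits, -8 and 8, are never met going the shorter way round.
- guide_pivot (a point): Hinge of the striping guide, on an upright post 18 mm thick, 200 mm from the axle, 115 mm above the table (hub 28 mm across, top at 127 mm); x along the guide, z up. The guide is a level round wooden arm, 12 mm thick, 200 mm long, middle line 115 mm above the table.
- guide_tip (a point): Lower end of the guide's brass stylus, 200 mm from the hinge, about 95 mm above the table. The stylus is 8 mm thick and hangs from a brass ball 18 mm across at the guide's end; it passes about 29 mm above the plate's rim.
- guide (a joint): Guide angle in rad: 0 with its tip over the axle, growing counter-clockwise seen from above. It starts swung away at 1.4 to 2.1, so it is pushed clockwise; light friction (about 0.5 N at 120 mm from the hinge); it stays where it is left and can overshoot (stops at -0.7 and 2.5).
- plate: Small amber lacquered plate, loose, 144 mm across, 14 mm high, lying centred on the wheel's disc (underside 50 mm, rim 64 mm above the table). Origin: centre of its underside. Wet: not to be touched.
- bamboo_pot: Bamboo brush pot, open at the top, 100 mm high, about 79 mm across at the foot and 70 mm at the top, with four raised rings; loose, about 0.25 m from the wheel's axle. Origin: centre of its underside.
- jar: Squat white ceramic jar with a dark lid, 72 mm across, 60 mm high, loose; a bystander about 0.25 m from the axle. Origin: centre of its underside.
- gourd: Brown double-bulbed gourd, 72 mm across, 104 mm high, loose; a bystander about 0.25 m from the axle. Origin: centre of its underside.
- brush: Brush lying flat, 190 mm long; a bystander. Origin: on its underside; its x along the brush.
- carton_a: Flat cardboard carton, 70 by 110 mm, 40 mm high, loose; a bystander. Origin: centre of its underside.
- carton_b: Square cardboard carton, 80 by 80 mm, 50 mm high, loose; a bystander. Origin: centre of its underside.
There are look-alikes about, which are no part of the job. What is shaped like the bamboo_pot but red is not meant.

How it is judged (in metres and radians):
On the way, in this order (a step that is already met when the one before it is completed fails the run):
1. the long spoke points at the bamboo pot and the wheel is at rest, the guide not yet over the plate (x of bamboo_pot in the frame of wheel_axis above 0.12 m and y of bamboo_pot in the frame of wheel_axis between -0.027 and 0.027 m and velocity of joint wheel between -0.05 and 0.05 rad/s and value of joint guide above 0.3 rad), for 0.2 s.
2. the guide's tip is over the middle of the plate (horizontal distance between guide_tip and wheel_axis below 0.02 m and velocity of joint guide between -0.05 and 0.05 rad/s), for 0.2 s.
At the end, for the whole second after the job is handed in: The long spoke's line passes within 27 mm of the bamboo pot's centre; the guide's tip is within 20 mm of the wheel's axle seen from above; both at rest; the plate flat within 12 mm of the axle; pot upright, pot and bystanders within 20 mm of their starts (all of step 2 and x of bamboo_pot in the frame of wheel_axis above 0.12 m and y of bamboo_pot in the frame of wheel_axis between -0.027 and 0.027 m and velocity of joint wheel between -0.05 and 0.05 rad/s and horizontal distance between plate and wheel_axis below 0.012 m and angle between each of plate, bamboo_pot's own z axis and vertical below 0.1 rad and distance of each of bamboo_pot, jar, gourd, brush, carton_a, carton_b from where it was at the start of the episode below 0.02 m); the robot touches nothing.
It fails at once if the robot touches the wet plate (contact force between any of the fingers, the arm and plate above 0.3 N).
It fails at once if the plate is lifted off the wheel (height (world z) of plate above 0.06 m).
It fails at once if the pot or a bystander is lifted or pushed more than 20 mm from its place (distance of any of bamboo_pot, jar, gourd, brush, carton_a, carton_b from where it was at the start of the episode above 0.02 m).
It fails at once if the pot, jar or gourd is tipped (angle between any of bamboo_pot, jar, gourd's own z axis and vertical above 0.3 rad).
It also fails if it takes over 72 s, if anything falls off the work surface, if the arm or the gripper's body presses on something with over 40 N, if the wrist force passes 120 N, or if a joint passes its speed limit or range.

## Robot

A 6-joint arm with a two-finger parallel gripper is mounted at the origin on the work surface. World frame = base frame: x ahead of the robot, y to its left, z up, the work surface at z = 0. Lengths are in m, angles in degrees, forces in N, time in s.
With the tool pointing down it reaches from about 0.225 to 0.725 m from the base axis. Payload 3.1 kg.
Tool frame: the origin (TCP) lies between the finger pads; the fingertips stand 22 mm ahead of it and the grasp point (between the pads) lies 3 mm ahead of it; z points along the fingers, y is the line along which they close (so a half turn about z gives the same grasp; the last joint's range is limited). The gripper opens to 85 mm and grips with 20 to 120 N. Pads are 22 mm wide; open, the fingers measure 114 mm over their backs; the gripper's body (76 mm by 85 mm) begins 54 mm behind the grasp point. The pads swing forward as they close: fully open they stand 13 mm farther back than shut.
Start: joints at [-75.332, 2.75, 5.684, 92.934, 0, 82.678], TCP at [0.197, -0.487, 0.253] pointing down, gripper open.
Joint ranges: [-166.93, 166.93], [-56.73, 111.36], [-69.38, 81.34], [-121.58, 131.49], [-85.45, 84.26], [-180, 180]. Speed limits (degrees/s): [159.86, 159.86, 180, 180, 180, 180].

## Interface

Orientations are given as a 3x3 rotation matrix whose columns are the frame's x, y, z axes.
In Python, from workcell import bot, cams, boxes_of, cut_out, mark_of gives the robot as it stands. The module is installed in compiled form; this text tells all that it offers.
- The arm moves only by the tool servo_tool, never from a script. Its argument "plan" is a list of rows, each a list of 7 numbers: the shift along the world's x, y, z in mm, then the turn, a rotation vector about the world's x, y, z in rad, then the closure in counts, from 0 (fully open) to 255 (shut). In form: [[tx, ty, tz, ax, ay, az, hand], ...]. A call has 1 to 8 rows; each row is the pose to reach, as a shift and turn from the pose commanded when the call began; what a row does not reach only later rows make up. A row lasts 1/12 s, in which the tool goes at most 41.7 mm and 7.16 degrees, less where a joint would pass 70% of its speed; a pose out of reach is approached as far as the arm can. A call with a gripper value outside its range is refused whole. The fingers move at their own pace and stop on an object; "force" is the grip in N (left out, the last holds). Time passes only in rows, so rows that repeat a pose let the fingers close. It gives the time, the measured TCP pose, the force, the opening and the grip force at its end, in the units of the state.
- bot.read_state(): the state, without advancing time (a new reading comes with each control period).
- cams.get_image(name): name is "scene" or "side" or "wrist"; returns the picture (400x640x3 uint8, blue, green, red); there is no depth.
- cams.calibration(name): a dict with "K" (3x3 intrinsics, pixels), "pose" (4x4, takes a point from camera to world coordinates); the wrist camera has in their place "hand_eye" (4x4, takes a point from camera to tool coordinates, whose origin is the TCP and whose axes are the flange's). Camera axes: x right, y down, z forward; pixel columns grow to the right and rows downward; lengths in m; the calibration is good to about 2 mm. The wrist camera is an equidistant fisheye: a pixel r from the principal point sees the ray r / f radians off the axis. A picture is of the moment at which its call begins: read the wrist's pose just before it. calibration takes no time and is no camera call.
- bot.sign_off(): hands the job in; it is judged then, once.
Trained networks look in the newest picture that a camera, given by its name, has taken for a name from the list of things; names that differ only in an ending like _2 or _b are one class to them, and where a whole thing is asked for, a point or a joint stands for the part that bears it (a point fixed in the world has none). Each returns a list of dicts, best first, with "conf" (0 to 1); they miss things now and then, are a little off and sometimes report something else, mostly with a low value. They report only what shows in the picture. A call takes as long as a camera call. They do not tell look-alikes from the thing itself.
- boxes_of(target, camera): "box" ([centre column, centre row, width, height] in pixels, round what is visible of it).
- cut_out(target, camera): "region" (400x640 bool, what is visible of it) and "box" ([centre column, centre row, width, height] in pixels, round what is visible of it).
- mark_of(target, camera): "uv" ([column, row] in pixels: a listed point, or the origin of a listed thing).
The state is a dict: "time_s": time; "joints": joint angles; "qvel": joint speeds; "joint_efforts": joint torques, N m; "ee_pos": TCP position; "orientation": TCP orientation; "wrist_force": force on the tool from outside, world axes, zero at the start; "wrist_torque": the same for the moment, N m; "finger_gap": finger opening in m; "grasp_force": force on a finger pad.
Only numpy, scipy, OpenCV 4.12 (cv2) and the standard library are available. Lean on these libraries where they do the work, as an engineer would, in place of code of your own. Each camera call takes 0.05 s, during which the arm holds its last target. There are 200 camera calls.

## Working session

There is one attempt and no reset: what is moved stays moved. The work goes in short steps, Python scripts to look and compute and a tool call to move; the robot and the scene stay as the last step left them, time stands still between calls to the robot, and variables do not carry over. Pictures are saved under pics/ and viewed, at most 10 in all, crops included, and the job is handed in when it is done.

Besides the shell and the picture viewer there is one more tool, called after "Request:" as a command line: name --pt "numbers of a row" for each row, then --argument value for the rest. servo_tool: Moves the arm, as the interface text tells. Its arguments: {"type":"object","properties":{"plan":{"type":"array","items":{"type":"array","items":{"type":"number"}}},"force":{"type":"number"}},"required":["plan"]}

```bash
mkdir -p pics
cat > h.py <<'E'
from workcell import bot, cams, boxes_of, cut_out, mark_of
import numpy as np, cv2
def ray(c,uv):
    k=cams.calibration(c);K=k["K"];P=np.array(k["pose"])
    d=np.linalg.inv(K)@np.array([uv[0],uv[1],1.]);return P[:3,3],P[:3,:3]@d
def onz(c,uv,z):
    o,d=ray(c,uv);return (o+d*(z-o[2])/d[2]).round(4)
def proj(c,p):
    k=cams.calibration(c);P=np.linalg.inv(np.array(k["pose"]));q=np.array(k["K"])@(P[:3,:3]@np.array(p)+P[:3,3]);return q[:2]/q[2]
E
python3 - <<'E'
from h import *
ims=[]
Z=dict(wheel_axis=.043,long_spoke_tip=.043,guide_pivot=.115,guide_tip=.095,plate=.05,bamboo_pot=0,jar=0,gourd=0,brush=0,carton_a=0)
for c in("scene","side"):
    im=cams.get_image(c);cv2.imwrite(f"pics/{c}0.png",im)
    for n,z in Z.items():
        for r in mark_of(n,c)[:3]:
            if r["conf"]>.2: print(c,n,round(r["conf"],2),np.round(r["uv"]),onz(c,r["uv"],z))
s=bot.read_state();print(s["time_s"],s["ee_pos"],s["orientation"],s["finger_gap"])
E
```

```text
scene long_spoke_tip 0.81 [322. 169.] [0.4032 0.099  0.043 ]
scene guide_pivot 0.66 [330. 150.] [0.3974 0.1305 0.115 ]
scene guide_pivot 0.5 [382. 163.] [0.5279 0.2763 0.115 ]
scene guide_tip 0.52 [381. 165.] [0.5131 0.2815 0.095 ]
scene plate 0.64 [312. 194.] [0.5405 0.013  0.05  ]
scene bamboo_pot 0.81 [320. 256.] [ 0.783  -0.0434  0.    ]
scene bamboo_pot 0.68 [276. 251.] [ 0.7223 -0.1655  0.    ]
scene bamboo_pot 0.61 [291. 279.] [ 0.8483 -0.1549  0.    ]
scene jar 0.56 [240. 222.] [ 0.5535 -0.2416  0.    ]
scene jar 0.45 [328. 149.] [0.2189 0.1962 0.    ]
scene gourd 0.75 [388. 217.] [0.6785 0.2364 0.    ]
scene gourd 0.73 [277. 252.] [ 0.7265 -0.1642  0.    ]
scene brush 0.8 [407. 167.] [0.4291 0.4419 0.    ]
scene brush 0.69 [384. 165.] [0.3925 0.3606 0.    ]
scene carton_a 0.91 [160. 224.] [ 0.4833 -0.4875  0.    ]
scene carton_a 0.77 [432. 193.] [0.6048 0.448  0.    ]
side long_spoke_tip 0.87 [247. 194.] [0.385  0.0975 0.043 ]
side guide_pivot 0.73 [244. 168.] [0.3829 0.1317 0.115 ]
side guide_tip 0.52 [291. 144.] [0.526 0.28  0.095]
side plate 0.95 [303. 210.] [0.5529 0.0069 0.05  ]
side bamboo_pot 0.89 [408. 256.] [ 0.8362 -0.1418  0.    ]
side bamboo_pot 0.87 [382. 233.] [ 0.7822 -0.0549  0.    ]
side bamboo_pot 0.86 [372. 263.] [ 0.7323 -0.1582  0.    ]
side jar 0.93 [304. 304.] [ 0.5417 -0.267   0.    ]
side gourd 0.73 [336. 172.] [0.6768 0.2347 0.    ]
side gourd 0.72 [296. 209.] [0.534  0.0632 0.    ]
side brush 0.72 [268. 143.] [0.4373 0.4262 0.    ]
side carton_a 0.9 [312. 140.] [0.6072 0.4344 0.    ]
1.1 [ 0.19655838 -0.48680856  0.25330786] [[ 9.27246089e-01  3.74452519e-01 -4.25474084e-05]
 [ 3.74452519e-01 -9.27246090e-01 -4.93562703e-06]
 [-4.13000761e-05 -1.13554434e-05 -9.99999999e-01]] 0.08522266992736172
```

View pics/scene0.png

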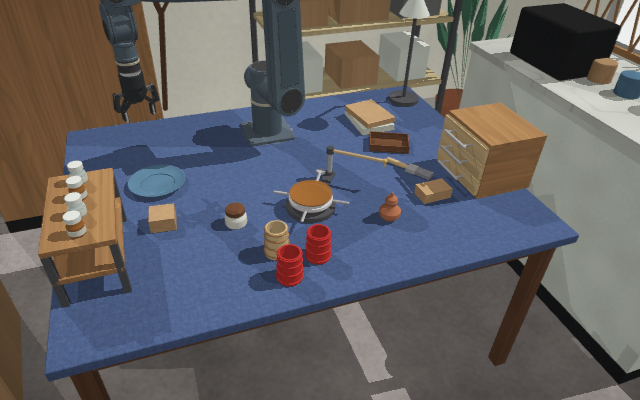

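View pics/side0.png

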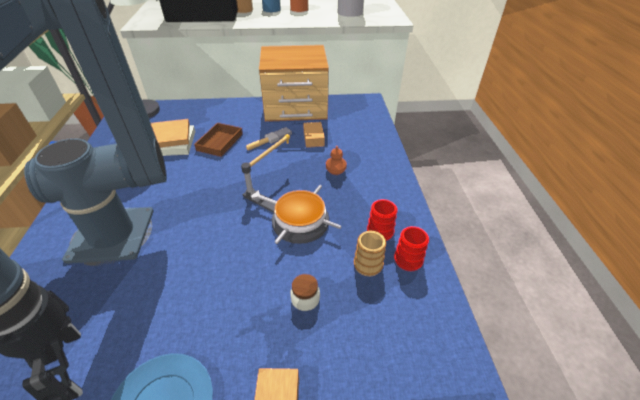

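Run:
```python
from h import *
a=cv2.imread("pics/scene0.png")[140:290,250:400];b=cv2.imread("pics/side0.png")[130:280,230:430]
a=cv2.resize(a,(400,400),interpolation=cv2.INTER_CUBIC);b=cv2.resize(b,(400,300),interpolation=cv2.INTER_CUBIC)
b=cv2.copyMakeBorder(b,0,100,0,0,cv2.BORDER_CONSTANT)
cv2.imwrite("pics/crop1.png",np.hstack([a,b]))
```

```text
(no output)
```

View pics/crop1.png

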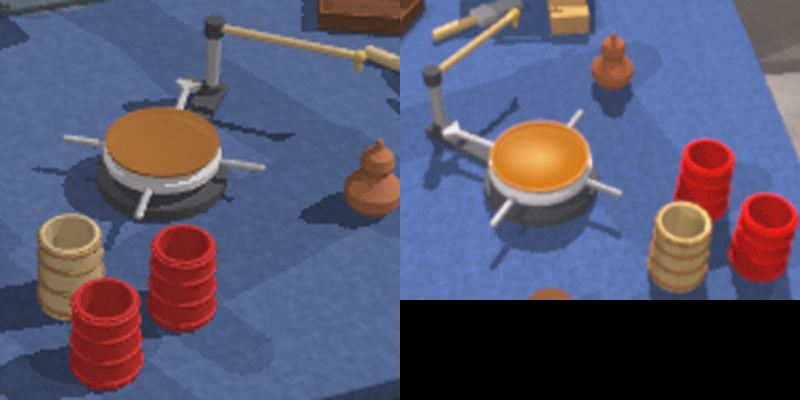

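Run:
```python
from h import *
for c,L in(("scene",dict(A=(274.2,191.7),B=(349.5,202.8),C=(302.2,221),L=(321,171))),("side",dict(A=(277,242.3),B=(319.5,186),C=(340.8,226.3),L=(254,194.5)))):
    for k,v in L.items(): print(c,k,onz(c,v,.043))
for c in("scene","side"):
    im=cams.get_image(c)
    for n,z in(("bamboo_pot",.05),("jar",.03),("gourd",.04),("plate",.057),("guide",.115)):
        for r in cut_out(n,c)[:3]:
            ys,xs=np.where(r["region"]);print(c,n,round(r["conf"],2),im[r["region"]].mean(0).round(),np.round(r["box"]),onz(c,(xs.mean(),ys.mean()),z))
    k=cams.calibration(c);print(np.round(np.array(k["pose"])[:3,3],3))
for n in("pivot","tip"):pass
# triangulate pivot/tip
def tri(u,v):
    A=[];b=[]
    o1,d1=ray("scene",u);o2,d2=ray("side",v)
    s=np.linalg.lstsq(np.c_[d1,-d2],o2-o1,rcond=None)[0];p,q=o1+d1*s[0],o2+d2*s[1];return ((p+q)/2).round(4),np.linalg.norm(p-q).round(4)
print("pivot",tri((330,149),(245.5,168)),"guide end",tri((384.5,162),(288.5,137)))
```

```text
scene A [ 0.4825 -0.1024  0.043 ]
scene B [0.6183 0.1196 0.043 ]
scene C [ 0.6588 -0.0598  0.043 ]
scene L [0.4135 0.093  0.043 ]
side A [ 0.4789 -0.1025  0.043 ]
side B [0.6109 0.1171 0.043 ]
side C [ 0.6573 -0.0579  0.043 ]
side L [0.4075 0.0927 0.043 ]
scene bamboo_pot 0.96 [ 83. 115. 139.] [276. 242.  24.  38.] [ 0.7176 -0.1661  0.05  ]
scene bamboo_pot 0.89 [ 38.  38. 138.] [319. 245.  25.  41.] [ 0.7821 -0.0515  0.05  ]
scene bamboo_pot 0.62 [ 37.  39. 141.] [291. 268.  29.  45.] [ 0.8375 -0.1574  0.05  ]
scene jar 0.8 [ 99. 113. 129.] [237. 216.  21.  25.] [ 0.5511 -0.2526  0.03  ]
scene gourd 0.83 [ 64.  85. 134.] [391. 205.  25.  27.] [0.6809 0.2382 0.04  ]
scene plate 0.65 [ 57. 106. 159.] [315. 193.  40.  29.] [0.5434 0.0093 0.057 ]
scene guide 0.83 [ 92. 116. 131.] [358. 156.  63.  22.] [0.4546 0.2053 0.115 ]
[ 1.778 -0.435  1.044]
side bamboo_pot 0.83 [ 32.  35. 173.] [382. 221.  30.  37.] [ 0.7803 -0.0424  0.05  ]
side bamboo_pot 0.68 [ 83. 123. 154.] [368. 252.  29.  45.] [ 0.7195 -0.1651  0.05  ]
side bamboo_pot 0.24 [105. 126. 142.] [267. 154.  52.  37.] [0.4264 0.2776 0.05  ]
side gourd 0.58 [ 67.  86. 139.] [335. 163.  22.  29.] [0.6751 0.2346 0.04  ]
side gourd 0.52 [ 82. 124. 155.] [371. 252.  28.  44.] [ 0.7226 -0.156   0.04  ]
side plate 0.86 [ 61. 141. 217.] [302. 209.  50.  35.] [0.5445 0.0065 0.057 ]
side guide 0.84 [102. 123. 139.] [267. 157.  44.  35.] [0.4341 0.1853 0.115 ]
[ 0.541 -0.738  0.801]
pivot (array([0.3886, 0.1344, 0.1143]), np.float64(0.0003)) guide end (array([0.5209, 0.2887, 0.1131]), np.float64(0.0046))
```

Three pot shapes show: tan at scene (276,240), red at (319,244) and red at (290,265). The tan one is the bamboo pot, as the crop confirms. The long spoke's diamond at scene (321,171) points at about 149°, the pot lies at about -44°, so the wheel turns about +167°. I'll push spoke A (239°) counter-clockwise in one sweep, well away from the post.

Request:
servo_tool --pt "264 417 0 0 0 0 255" --pt "264 417 0 0 0 0 255" --pt "264 417 0 0 0 0 255" --pt "264 417 0 0 0 0 255" --pt "264 417 0 0 0 0 255" --pt "264 417 0 0 0 0 255" --pt "264 417 0 0 0 0 255" --pt "264 417 0 0 0 0 255"

```text
time_s: 2.37
ee_pos: [0.3755, -0.2034, 0.2536]
orientation: [[0.927, 0.374, 0.001], [0.374, -0.927, -0.001], [0.001, 0.001, -1.0]]
wrist_force: [0.7, -0.5, -0.5]
finger_gap: -0.0
grasp_force: 0.0
```

Request:
servo_tool --pt "85 135 0 0 0 0 255" --pt "85 135 0 0 0 0 255" --pt "85 135 0 0 0 0 255" --pt "85 135 0 0 0 0 255" --pt "85 135 -40 0 0 0 255" --pt "85 135 -80 0 0 0 255" --pt "85 135 -110 0 0 0 255" --pt "85 135 -110 0 0 0 255"

```text
time_s: 3.03
ee_pos: [0.4541, -0.0679, 0.135]
orientation: [[0.927, 0.375, -0.015], [0.376, -0.927, 0.005], [-0.012, -0.01, -1.0]]
wrist_force: [-1.2, 0.1, -1.1]
finger_gap: 0.0001
grasp_force: 0.0
```

Run:
```python
from h import *
s=bot.read_state();print(s["ee_pos"],s["time_s"])
im=cams.get_image("wrist");cv2.imwrite("pics/w1.png",im)
k=cams.calibration("wrist");K=np.array(k["K"]);H=np.array(k["hand_eye"])
T=np.eye(4);T[:3,:3]=s["orientation"];T[:3,3]=s["ee_pos"];print(K.round(1).tolist(),H.round(3).tolist())
for n,z in(("plate",.057),("wheel_axis",.043),("bamboo_pot",0.0)):
    for r in mark_of(n,"wrist")[:2]: print(n,r["conf"],r["uv"])
```

```text
[ 0.45414698 -0.06790543  0.13500033] 3.0333
[[309.7, 0.0, 322.5], [0.0, 309.7, 199.7], [0.0, 0.0, 1.0]] [[0.001, -0.953, -0.301, 0.077], [1.0, 0.001, -0.001, 0.001], [0.001, -0.301, 0.953, -0.121], [0.0, 0.0, 0.0, 1.0]]
plate 0.71 [268.7, 55.5]
```

View pics/w1.png

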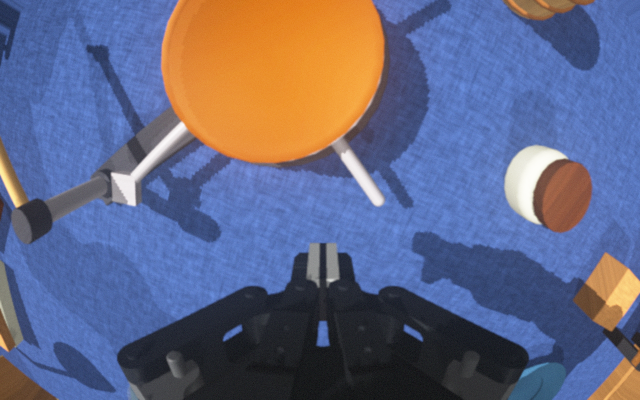

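The wrist view shows the plate at about (272,60), spoke A's tip at (379,202), the fingertips at (323,250) on its clockwise side, and the long spoke's diamond at (125,188). I'll turn these into positions.

```bash
cat >> h.py <<'E'
def wz(uv,z,s):
    k=cams.calibration("wrist");K=np.array(k["K"]);H=np.array(k["hand_eye"])
    T=np.eye(4);T[:3,:3]=s["orientation"];T[:3,3]=s["ee_pos"];M=T@H
    v=np.array([(uv[0]-K[0,2]),(uv[1]-K[1,2])]);r=np.linalg.norm(v);t=r/K[0,0]
    d=M[:3,:3]@np.r_[v/r*np.sin(t),np.cos(t)];return (M[:3,3]+d*(z-M[2,3])/d[2]).round(4)
E
python3 - <<'E'
from h import *
s=bot.read_state()
for n,uv,z in(("A",(380,203),.043),("Abase",(338,143),.043),("L",(122,190),.043),("Lbase",(183,128),.043),("fingertip",(323,250),.113),("pivot",(33,220),.12),
 ("pl",(163,60),.062),("pr",(385,60),.064),("pb",(272,161),.062)): print(n,wz(uv,z,s))
E
```

```text
A [ 0.4819 -0.1114  0.043 ]
Abase [ 0.512  -0.0636  0.043 ]
L [0.4102 0.097  0.043 ]
Lbase [0.4811 0.0521 0.043 ]
fingertip [ 0.4609 -0.0722  0.113 ]
pivot [0.3945 0.1339 0.12  ]
pl [0.5271 0.0768 0.062 ]
pr [ 0.5774 -0.0688  0.064 ]
pb [ 0.4859 -0.025   0.062 ]
```

Request:
servo_tool --pt "0 0 -35 0 0 0 255" --pt "0 0 -65 0 0 0 255" --pt "0 0 -91 0 0 0 255" --pt "0 0 -91 0 0 0 255" --pt "0 0 -91 0 0 0 255"

```text
time_s: 3.65
ee_pos: [0.4606, -0.0707, 0.0539]
orientation: [[0.927, 0.374, 0.001], [0.374, -0.927, -0.0], [0.001, 0.001, -1.0]]
wrist_force: [0.0, -0.9, -0.5]
finger_gap: -0.0
grasp_force: 0.0
```

Run:
```python
from h import *
s=bot.read_state();print(s["ee_pos"],s["wrist_force"])
th=np.radians(np.r_[222,np.arange(225,395,5)]);p=np.c_[547.5+117*np.cos(th),8+117*np.sin(th)]
for i in range(0,len(p)-1,8): print(np.degrees(th[min(i+8,len(th)-1)]),(p[i+1:i+9]-p[i]).round().astype(int).tolist())
```

```text
[ 0.46061755 -0.07066632  0.05386821] [ 0.01227239 -0.88471031 -0.49957653]
260.0 [[4, -4], [12, -11], [20, -18], [28, -23], [38, -28], [47, -32], [57, -35], [67, -37]]
300.0 [[10, -1], [20, -2], [31, -1], [41, 0], [51, 2], [60, 5], [70, 9], [79, 14]]
340.0 [[9, 5], [17, 12], [24, 19], [31, 26], [37, 34], [43, 43], [48, 52], [51, 61]]
380.0 [[3, 10], [5, 20], [7, 30], [7, 40], [7, 50], [5, 60], [3, 70], [0, 80]]
390.0 [[-4, 9], [-9, 18]]
```

Request:
servo_tool --pt "4 -4 0 0 0 0 255" --pt "8 -8 0 0 0 0 255" --pt "12 -11 0 0 0 0 255" --pt "20 -18 0 0 0 0 255" --pt "28 -23 0 0 0 0 255" --pt "38 -28 0 0 0 0 255" --pt "47 -32 0 0 0 0 255" --pt "57 -35 0 0 0 0 255"

```text
time_s: 4.32
ee_pos: [0.5178, -0.106, 0.0523]
orientation: [[0.927, 0.374, -0.0], [0.374, -0.927, -0.0], [-0.0, -0.0, -1.0]]
wrist_force: [-0.7, 0.7, -0.2]
finger_gap: 0.0
grasp_force: 0.6
```

Request:
servo_tool --pt "10 -2 0 0 0 0 255" --pt "20 -3 0 0 0 0 255" --pt "30 -4 0 0 0 0 255" --pt "41 -3 0 0 0 0 255" --pt "51 -2 0 0 0 0 255" --pt "61 0 0 0 0 0 255" --pt "70 3 0 0 0 0 255" --pt "80 7 0 0 0 0 255"

```text
time_s: 4.98
ee_pos: [0.5974, -0.0991, 0.0518]
orientation: [[0.928, 0.374, -0.001], [0.374, -0.928, -0.001], [-0.002, 0.0, -1.0]]
wrist_force: [-0.9, 0.3, 0.8]
finger_gap: -0.0002
grasp_force: 0.6
```

Run:
```python
from h import *
s=bot.read_state();print(s["ee_pos"],s["wrist_force"])
a=cams.get_image("scene")[140:290,230:430];b=cams.get_image("side")[130:280,230:430]
f=lambda x:cv2.resize(x,(400,300),interpolation=cv2.INTER_CUBIC)
cv2.imwrite("pics/m1.png",np.hstack([f(a),f(b)]))
```

```text
[ 0.59741118 -0.09906618  0.05181144] [-0.87451899  0.32689558  0.79824415]
```

View pics/m1.png

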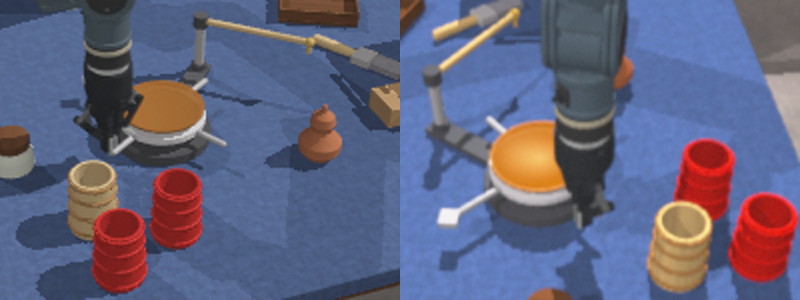

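The push works: the long spoke's diamond is now at side (254,238) and the plate is centred. I'll carry on round.

Request:
servo_tool --pt "9 5 0 0 0 0 255" --pt "18 10 0 0 0 0 255" --pt "26 17 0 0 0 0 255" --pt "33 23 0 0 0 0 255" --pt "40 31 0 0 0 0 255" --pt "46 39 0 0 0 0 255" --pt "52 48 0 0 0 0 255" --pt "57 57 0 0 0 0 255"

```text
time_s: 5.75
ee_pos: [0.6545, -0.0403, 0.0523]
orientation: [[0.927, 0.375, 0.0], [0.375, -0.927, -0.0], [0.0, 0.0, -1.0]]
wrist_force: [-0.6, -1.4, 0.1]
finger_gap: -0.0001
grasp_force: 0.6
```

Request:
servo_tool --pt "4 9 0 0 0 0 255" --pt "7 19 0 0 0 0 255" --pt "9 29 0 0 0 0 255" --pt "11 39 0 0 0 0 255" --pt "11 49 0 0 0 0 255" --pt "11 59 0 0 0 0 255" --pt "9 69 0 0 0 0 255" --pt "7 76 0 0 0 0 255"

```text
time_s: 6.42
ee_pos: [0.6607, 0.0363, 0.0524]
orientation: [[0.927, 0.375, 0.0], [0.375, -0.927, 0.0], [0.0, -0.0, -1.0]]
wrist_force: [0.2, -1.8, 0.5]
finger_gap: 0.0002
grasp_force: 0.5
```

Request:
servo_tool --pt "-3 7 0 0 0 0 255" --pt "-6 12 0 0 0 0 255" --pt "-8 16 0 0 0 0 255" --pt "-9 18 0 0 0 0 255" --pt "-9 18 0 0 0 0 255" --pt "-9 18 0 0 0 0 255"

```text
time_s: 6.92
ee_pos: [0.6516, 0.0529, 0.0523]
orientation: [[0.927, 0.374, -0.0], [0.374, -0.927, 0.0], [-0.0, -0.0, -1.0]]
wrist_force: [0.2, -1.4, -1.0]
finger_gap: -0.0001
grasp_force: 0.0
```

Run:
```python
from h import *
s=bot.read_state();print(s["ee_pos"],s["wrist_force"],s["time_s"])
for c in("scene","side"):
    im=cams.get_image(c);cv2.imwrite(f"pics/{c}2.png",im)
    for r in mark_of("long_spoke_tip",c)[:2]: print(c,r["conf"],np.round(r["uv"],1),onz(c,r["uv"],.043))
f=lambda x:cv2.resize(x,(400,300),interpolation=cv2.INTER_CUBIC)
a=cv2.imread("pics/scene2.png")[140:290,230:430];b=cv2.imread("pics/side2.png")[130:280,230:430]
cv2.imwrite("pics/m2.png",np.hstack([f(a),f(b)]))
```

```text
[0.65155611 0.05291169 0.05230398] [ 0.1513855  -1.37394352 -0.98420219] 6.9167
scene 0.8 [274.7 223. ] [ 0.6413 -0.1453  0.043 ]
scene 0.55 [160.2 223.5] [ 0.5336 -0.4854  0.043 ]
side 0.92 [334.6 251.8] [ 0.6301 -0.1465  0.043 ]
```

View pics/m2.png

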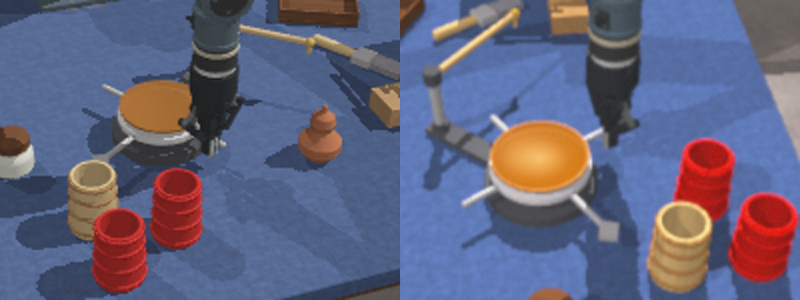

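The long spoke is at about -60° (diamond at side (336,250)). It needs about 15° more.

Request:
servo_tool --pt "-2 5 0 0 0 0 255" --pt "-4 10 0 0 0 0 255" --pt "-6 15 0 0 0 0 255" --pt "-9 19 0 0 0 0 255" --pt "-11 22 0 0 0 0 255" --pt "-13 25 0 0 0 0 255" --pt "-14 27 0 0 0 0 255" --pt "-14 27 0 0 0 0 255"

```text
time_s: 7.78
ee_pos: [0.6376, 0.0807, 0.0524]
orientation: [[0.927, 0.375, -0.0], [0.375, -0.927, 0.001], [0.0, -0.001, -1.0]]
wrist_force: [-0.1, -0.3, 0.7]
finger_gap: 0.0003
grasp_force: 0.0
```

Run:
```python
from h import *
s=bot.read_state();print(s["ee_pos"],s["wrist_force"],s["time_s"])
ax=np.array([.5475,.008])
for c in("scene","side"):
    im=cams.get_image(c);cv2.imwrite(f"pics/{c}3.png",im)
    for r in mark_of("long_spoke_tip",c)[:1]:
        p=onz(c,r["uv"],.043);d=p[:2]-ax;print(c,r["conf"],np.round(r["uv"],1),p,np.degrees(np.arctan2(d[1],d[0])),np.hypot(*d))
f=lambda x:cv2.resize(x,(400,300),interpolation=cv2.INTER_CUBIC)
a=cv2.imread("pics/scene3.png")[140:290,230:430];b=cv2.imread("pics/side3.png")[130:280,230:430]
cv2.imwrite("pics/m3.png",np.hstack([f(a),f(b)]))
```

```text
[0.63756409 0.08066066 0.05239241] [-0.07253298 -0.28146077  0.67780237] 7.7833
scene 0.64 [287.  228.5] [ 0.6784 -0.1161  0.043 ] -43.472474557787066 0.18037632882393412
side 0.6 [244.1 168.3] [0.3682 0.2238 0.043 ] 129.7219009585039 0.2805675141565751
```

View pics/m3.png

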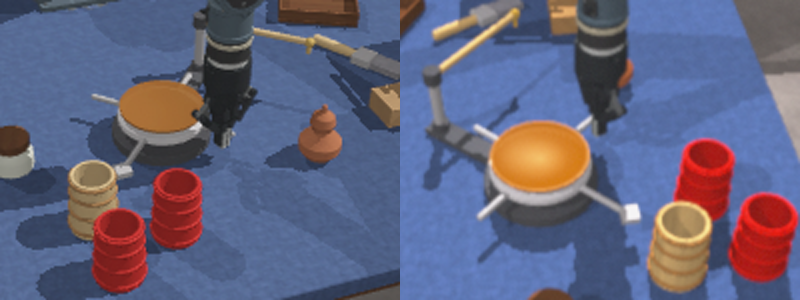

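Run:
```python
from h import *
ax=np.array([.5475,.008]);a=lambda p,o=ax:np.degrees(np.arctan2(*(p[:2]-o)[::-1])).round(1)
S=lambda x,y:onz("side",(x/2+30,y/2+130),.043)
L=onz("side",((638-400)/2+230,215/2+130),.043);A=onz("side",((591-400)/2+230,118/2+130),.043);B=onz("side",((480-400)/2+230,216/2+130),.043);C=onz("side",((476-400)/2+230,127/2+130),.043)
print(L,a(L),"A",A,"B",B,"C",C,"AB line",a(A,B[:2]),"CL",a(L,C[:2]),"mid AB",(A+B)/2)
L=onz("scene",(128/2+230,170/2+140),.043);C2=onz("scene",(190/2+230,76/2+140),.043);print(L,a(L))
for c in("scene","side"):
  cams.get_image(c)
  for r in cut_out("bamboo_pot",c):
    y,x=np.where(r["region"]);print(c,round(r["conf"],2),np.round(r["box"]),onz(c,(x.mean(),y.mean()),.05),a(onz(c,(x.mean(),y.mean()),.05)))
```

```text
[ 0.6747 -0.1006  0.043 ] -40.5 A [0.6285 0.1016 0.043 ] B [ 0.4598 -0.0859  0.043 ] C [0.4501 0.094  0.043 ] AB line 48.0 CL -40.9 mid AB [0.54415 0.00785 0.043  ]
[ 0.6693 -0.0904  0.043 ] -38.9
scene 0.91 [292. 269.  27.  38.] [ 0.8375 -0.1577  0.05  ] -29.7
scene 0.75 [278. 240.  24.  38.] [ 0.7142 -0.1653  0.05  ] -46.1
scene 0.7 [320. 244.  25.  38.] [ 0.7802 -0.0501  0.05  ] -14.0
side 0.93 [370. 253.  33.  43.] [ 0.7201 -0.164   0.05  ] -44.9
side 0.8 [383. 222.  27.  39.] [ 0.7788 -0.043   0.05  ] -12.4
side 0.58 [412. 247.  37.  44.] [ 0.8337 -0.1566  0.05  ] -29.9
```

The spoke reads about -41° against the pot's -45°, probably within tolerance but worth trimming. I'll rise and check from above with the wrist camera.

Request:
servo_tool --pt "1 -3 20 0 0 0 255" --pt "2 -6 60 0 0 0 255" --pt "2 -6 100 0 0 0 255" --pt "-20 -30 130 0 0 0 255" --pt "-50 -55 150 0 0 0 255" --pt "-80 -80 165 0 0 0 255" --pt "-110 -105 180 0 0 0 255" --pt "-140 -130 190 0 0 0 255"

```text
time_s: 8.85
ee_pos: [0.4999, -0.0488, 0.2433]
orientation: [[0.927, 0.375, 0.003], [0.375, -0.927, -0.001], [0.002, 0.002, -1.0]]
wrist_force: [0.2, -1.3, 0.2]
finger_gap: 0.0001
grasp_force: 0.0
```

Request:
servo_tool --pt "-30 -25 5 0 0 0 255" --pt "-50 -45 8 0 0 0 255" --pt "-50 -45 8 0 0 0 255" --pt "-50 -45 8 0 0 0 255" --pt "-50 -45 8 0 0 0 255" --pt "-50 -45 8 0 0 0 255"

```text
time_s: 9.35
ee_pos: [0.4512, -0.0923, 0.249]
orientation: [[0.927, 0.375, -0.0], [0.375, -0.927, 0.001], [0.0, -0.001, -1.0]]
wrist_force: [-0.1, -0.4, 0.3]
finger_gap: 0.0
grasp_force: 0.0
```

Run:
```python
from h import *
s=bot.read_state();print(s["ee_pos"].round(4),s["time_s"])
im=cams.get_image("wrist");cv2.imwrite("pics/w2.png",im)
for n,z in(("plate",.05),("long_spoke_tip",.043),("bamboo_pot",0.0),("guide_pivot",.115),("guide_tip",.095),("wheel_axis",.043)):
    for r in mark_of(n,"wrist")[:3]: print(n,round(r["conf"],2),np.round(r["uv"]),wz(r["uv"],z,s))
```

```text
[ 0.4512 -0.0923  0.249 ] 9.35
plate 0.96 [266.  62.] [0.5434 0.0068 0.05  ]
long_spoke_tip 0.42 [545. 242.] [ 0.4877 -0.4225  0.043 ]
bamboo_pot 0.55 [453.   1.] [ 0.7186 -0.1607  0.    ]
guide_pivot 0.65 [45. 32.] [0.5133 0.2663 0.115 ]
guide_pivot 0.61 [ 97. 170.] [0.3906 0.1315 0.115 ]
guide_tip 0.93 [46. 36.] [0.5082 0.2874 0.095 ]
```

View pics/w2.png

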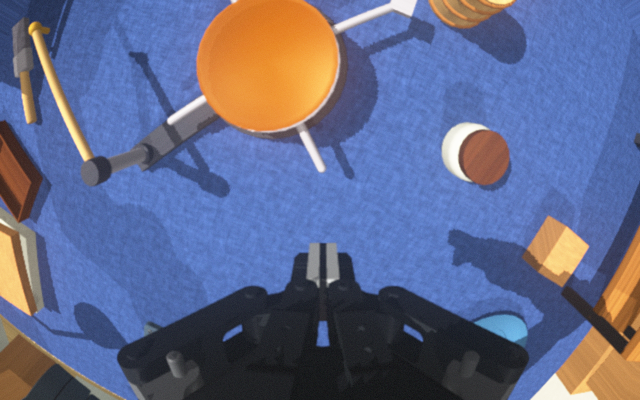

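The wrist view shows the long spoke running from (337,30) to its diamond near (405,5), the opposite spoke's tip at (172,122), spoke B's tip at (322,169), and the pot's base near (453,1).

Run:
```python
from h import *
s=bot.read_state();a=lambda p,o:np.degrees(np.arctan2(*(p[:2]-o[:2])[::-1])).round(1)
w=lambda u,v:wz((u,v),.043,s)
C,Ci,L0,L1,L,B,B0=w(171,122),w(205,98),w(337,30),w(394,9),w(405,4),w(322,169),w(302,125)
print("C",C,"L1",L1,"L",L,"B",B,"| CL",a(L1,C),"L0L1",a(L1,L0),"CiC",a(Ci,C),"B",a(B0,B))
u=np.array([np.cos(np.radians(-41)),np.sin(np.radians(-41))]);print("axis from C",C[:2]+.132*u,"from B",B[:2]+.132*np.array([-u[1],u[0]]))
print("axis via plate",wz((266,62),.05,s))
```

```text
C [0.4472 0.0913 0.043 ] L1 [ 0.6509 -0.0933  0.043 ] L [ 0.6623 -0.102   0.043 ] B [ 0.4582 -0.0893  0.043 ] | CL -42.2 L0L1 -43.5 CiC -39.8 B 45.9
axis from C [0.54682166 0.00470021] from B [0.54479979 0.01032166]
axis via plate [0.5432 0.0069 0.05  ]
```

The wheel measures about -42° against the pot's -44.5°, roughly 10 mm off the pot's centre, inside the 27 mm tolerance. I'll leave it and go to the guide's outer side.

Request:
servo_tool --pt "-20 340 0 0 0 0 255" --pt "-20 340 0 0 0 0 255" --pt "-20 340 0 0 0 0 255" --pt "-20 340 0 0 0 0 255" --pt "-20 340 0 0 0 0 255" --pt "-20 340 0 0 0 0 255" --pt "-20 340 0 0 0 0 255" --pt "-20 340 0 0 0 0 255"

```text
time_s: 10.37
ee_pos: [0.4304, 0.2421, 0.2495]
orientation: [[0.927, 0.375, 0.001], [0.375, -0.927, 0.0], [0.001, 0.0, -1.0]]
wrist_force: [1.5, -0.7, -0.5]
finger_gap: -0.0001
grasp_force: 0.0
```

Request:
servo_tool --pt "-1 7 0 0 0 0 255" --pt "-1 7 0 0 0 0 255" --pt "-1 7 0 0 0 0 255"

```text
time_s: 10.62
ee_pos: [0.4301, 0.2462, 0.2491]
orientation: [[0.926, 0.376, -0.001], [0.376, -0.926, -0.001], [-0.001, 0.0, -1.0]]
wrist_force: [0.7, -0.6, -0.4]
finger_gap: 0.0002
grasp_force: 0.0
```

Run:
```python
from h import *
s=bot.read_state();print(s["ee_pos"].round(4),s["time_s"])
im=cams.get_image("wrist");cv2.imwrite("pics/w3.png",im)
for n,z in(("guide_pivot",.115),("guide_tip",.095),("plate",.05)):
    for r in mark_of(n,"wrist")[:3]: print(n,round(r["conf"],2),np.round(r["uv"]),wz(r["uv"],z,s))
```

```text
[0.4301 0.2462 0.2491] 10.6167
guide_pivot 0.68 [418. 272.] [0.3924 0.1286 0.115 ]
guide_tip 0.67 [312.  88.] [0.5122 0.289  0.095 ]
plate 0.77 [536. 169.] [0.5455 0.0037 0.05  ]
```

View pics/w3.png

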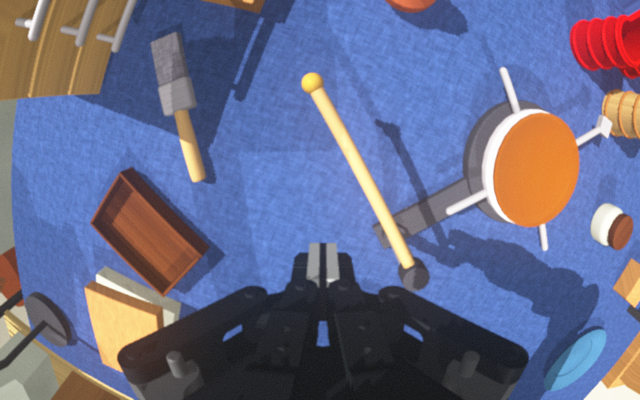

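The wrist view shows the guide from its hub (414,272) to the ball (312,83), with the fingertips (323,250) clear on its outer side. The long spoke's diamond (600,127) points at the tan pot (625,112). I'll descend and push.

Request:
servo_tool --pt "0 0 -40 0 0 0 255" --pt "0 0 -80 0 0 0 255" --pt "0 0 -110 0 0 0 255" --pt "0 0 -129 0 0 0 255" --pt "0 0 -129 0 0 0 255"

```text
time_s: 11.23
ee_pos: [0.4268, 0.2433, 0.1148]
orientation: [[0.928, 0.373, -0.01], [0.373, -0.928, -0.004], [-0.011, -0.0, -1.0]]
wrist_force: [-1.4, -0.1, 0.3]
finger_gap: 0.0002
grasp_force: 0.0
```

Request:
servo_tool --pt "6 -2 0 0 0 0 255" --pt "12 -5 0 0 0 0 255" --pt "19 -9 0 0 0 0 255" --pt "28 -15 0 0 0 0 255" --pt "37 -21 0 0 0 0 255" --pt "45 -28 0 0 0 0 255" --pt "52 -36 0 0 0 0 255" --pt "58 -45 0 0 0 0 255"

```text
time_s: 11.9
ee_pos: [0.4895, 0.2004, 0.1207]
orientation: [[0.927, 0.375, 0.0], [0.375, -0.927, 0.001], [0.001, -0.001, -1.0]]
wrist_force: [-1.1, 0.5, 1.6]
finger_gap: -0.0001
grasp_force: 0.4
```

Request:
servo_tool --pt "6 -9 0 0 0 0 255" --pt "11 -18 0 0 0 0 255" --pt "15 -28 0 0 0 0 255" --pt "18 -38 0 0 0 0 255" --pt "20 -49 0 0 0 0 255" --pt "22 -59 0 0 0 0 255" --pt "22 -67 0 0 0 0 255" --pt "22 -73 0 0 0 0 255"

```text
time_s: 12.57
ee_pos: [0.5103, 0.127, 0.1204]
orientation: [[0.927, 0.375, -0.0], [0.375, -0.927, 0.0], [-0.0, -0.001, -1.0]]
wrist_force: [-0.4, 0.1, -1.0]
finger_gap: 0.0
grasp_force: 0.3
```

Run:
```python
from h import *
s=bot.read_state();print(s["ee_pos"].round(4),s["time_s"])
im=cams.get_image("wrist");cv2.imwrite("pics/w4.png",im)
for c in("scene","side"):
  cams.get_image(c)
for c in("wrist","scene","side"):
  for n,z in(("guide_pivot",.115),("guide_tip",.095),("plate",.05)):
    for r in mark_of(n,c)[:2]: print(c,n,round(r["conf"],2),np.round(r["uv"]),wz(r["uv"],z,s) if c=="wrist" else onz(c,r["uv"],z))
```

```text
[0.5103 0.127  0.1204] 12.5667
wrist guide_tip 0.64 [448. 156.] [0.5838 0.0878 0.095 ]
wrist plate 0.96 [486. 237.] [0.5445 0.008  0.05  ]
scene guide_pivot 0.51 [329. 152.] [0.4071 0.1234 0.115 ]
scene guide_tip 0.4 [335. 186.] [0.5826 0.0804 0.095 ]
scene plate 0.96 [313. 195.] [0.5506 0.0152 0.05  ]
scene plate 0.24 [164. 224.] [ 0.5483 -0.4742  0.05  ]
side guide_pivot 0.73 [245. 167.] [0.3872 0.1382 0.115 ]
side guide_tip 0.62 [309. 184.] [0.5763 0.0714 0.095 ]
side plate 0.81 [302. 212.] [0.5495 0.0018 0.05  ]
side plate 0.51 [312. 184.] [0.5876 0.1223 0.05  ]
```

View pics/w4.png

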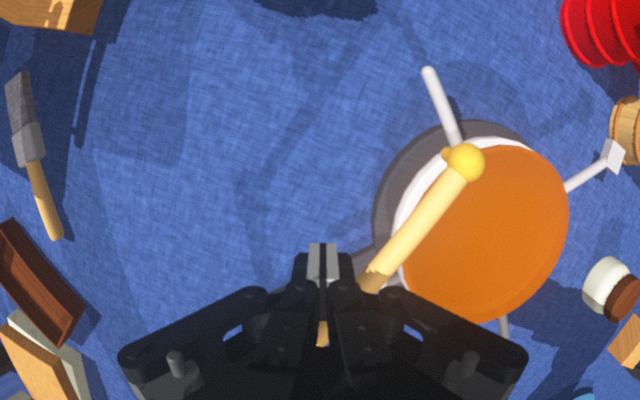

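The ball is at wrist (464,161), over the plate's edge, with the guide at about -15° against a target of -39°. The finger trails it by about 13°. I'll push on slowly.

Request:
servo_tool --pt "0 -5 0 0 0 0 255" --pt "-1 -11 0 0 0 0 255" --pt "-2 -17 0 0 0 0 255" --pt "-3 -23 0 0 0 0 255" --pt "-5 -28 0 0 0 0 255" --pt "-6 -32 0 0 0 0 255" --pt "-7 -35 0 0 0 0 255" --pt "-7 -36 0 0 0 0 255"

```text
time_s: 13.83
ee_pos: [0.5031, 0.0915, 0.1204]
orientation: [[0.927, 0.375, -0.0], [0.375, -0.927, 0.0], [-0.0, -0.001, -1.0]]
wrist_force: [0.5, 1.0, 0.0]
finger_gap: 0.0001
grasp_force: 0.2
```

```bash
cat > g.py <<'E'
from h import *
s=bot.read_state();print(s["ee_pos"].round(4),s["time_s"],s["wrist_force"].round(1))
for c in("wrist","scene","side"):
  cams.get_image(c)
  for n,z in(("guide_tip",.095),("plate",.05),("long_spoke_tip",.043),("bamboo_pot",0)):
    for r in mark_of(n,c)[:2 if n=="guide_tip" else 1]:
      p=wz(r["uv"],z,s) if c=="wrist" else onz(c,r["uv"],z);q=p[:2]-[.3905,.132]
      print(c,n,round(r["conf"],2),np.round(r["uv"]),p,"ang",np.degrees(np.arctan2(q[1],q[0])).round(1) if n=="guide_tip" else "")
E
python3 g.py
```

```text
[0.5031 0.0915 0.1204] 13.8333 [0.5 1.  0. ]
wrist guide_tip 0.72 [464. 197.] [0.5614 0.0335 0.095 ] ang -30.0
wrist plate 0.74 [458. 216.] [0.5429 0.0037 0.05  ] ang 
wrist long_spoke_tip 0.67 [607. 122.] [ 0.6777 -0.11    0.043 ] ang 
wrist bamboo_pot 0.85 [565.   4.] [ 0.7789 -0.0528  0.    ] ang 
scene guide_tip 0.53 [318. 184.] [0.5516 0.0312 0.095 ] ang -32.0
scene plate 0.83 [312. 194.] [0.5433 0.0128 0.05  ] ang 
scene long_spoke_tip 0.94 [285. 229.] [ 0.6804 -0.1222  0.043 ] ang 
scene bamboo_pot 0.74 [319. 256.] [ 0.7837 -0.0469  0.    ] ang 
side guide_tip 0.86 [308. 194.] [0.5699 0.0252 0.095 ] ang -30.8
side plate 0.82 [301. 212.] [ 0.549  -0.0022  0.05  ] ang 
side long_spoke_tip 0.89 [347. 241.] [ 0.6685 -0.1122  0.043 ] ang 
side bamboo_pot 0.77 [382. 233.] [ 0.7828 -0.0538  0.    ] ang
```

Request:
servo_tool --pt "-1 -3 0 0 0 0 255" --pt "-2 -6 0 0 0 0 255" --pt "-3 -8 0 0 0 0 255" --pt "-4 -10 0 0 0 0 255" --pt "-5 -12 0 0 0 0 255" --pt "-6 -14 0 0 0 0 255" --pt "-6 -15 0 0 0 0 255" --pt "-6 -15 0 0 0 0 255"

```text
time_s: 15.25
ee_pos: [0.4973, 0.0767, 0.1204]
orientation: [[0.927, 0.375, -0.0], [0.375, -0.927, 0.0], [-0.0, -0.0, -1.0]]
wrist_force: [0.8, 0.1, 0.5]
finger_gap: -0.0
grasp_force: 0.0
```

```bash
python3 g.py | grep -v pot
```

```text
[0.4973 0.0767 0.1204] 15.25 [0.8 0.1 0.5]
wrist guide_tip 0.87 [465. 211.] [0.5487 0.0138 0.095 ] ang -36.8
wrist plate 0.96 [444. 199.] [0.5442 0.0056 0.05  ] ang 
wrist long_spoke_tip 0.84 [600. 110.] [ 0.6762 -0.1103  0.043 ] ang 
scene guide_tip 0.63 [312. 184.] [0.5455 0.0122 0.095 ] ang -37.7
scene plate 0.7 [312. 193.] [0.5391 0.016  0.05  ] ang 
scene long_spoke_tip 0.71 [287. 227.] [ 0.6703 -0.1149  0.043 ] ang 
side guide_tip 0.76 [299. 198.] [0.5436 0.0108 0.095 ] ang -38.4
side plate 0.85 [302. 211.] [0.5496 0.0047 0.05  ] ang 
side long_spoke_tip 0.81 [351. 241.] [ 0.6793 -0.113   0.043 ] ang
```

The tip is about 5 mm from the axle. I'll back off square to the guide and rise.

Request:
servo_tool --pt "6 8 0 0 0 0 255" --pt "16 20 0 0 0 0 255" --pt "28 35 0 0 0 0 255" --pt "28 35 35 0 0 0 255" --pt "28 35 75 0 0 0 255" --pt "28 35 115 0 0 0 255" --pt "28 35 140 0 0 0 255" --pt "28 35 140 0 0 0 255"

```text
time_s: 16.67
ee_pos: [0.5287, 0.1131, 0.2682]
orientation: [[0.927, 0.376, 0.013], [0.376, -0.927, 0.002], [0.013, 0.003, -1.0]]
wrist_force: [0.6, -0.8, -0.1]
finger_gap: 0.0003
grasp_force: 0.0
```

```bash
python3 g.py
```

```text
[0.5287 0.1131 0.2682] 16.6667 [ 0.6 -0.8 -0.1]
wrist guide_tip 0.96 [418. 206.] [0.5472 0.0123 0.095 ] ang -37.4
wrist plate 0.73 [411. 197.] [0.5461 0.0059 0.05  ] ang 
wrist long_spoke_tip 0.71 [523. 137.] [ 0.6781 -0.1079  0.043 ] ang 
wrist bamboo_pot 0.89 [540. 126.] [ 0.7193 -0.1626  0.    ] ang 
scene guide_tip 0.49 [311. 182.] [0.536  0.0123 0.095 ] ang -39.4
scene plate 0.83 [312. 195.] [0.5503 0.0107 0.05  ] ang 
scene long_spoke_tip 0.61 [285. 226.] [ 0.6631 -0.117   0.043 ] ang 
scene bamboo_pot 0.78 [279. 252.] [ 0.7262 -0.158   0.    ] ang 
side guide_tip 0.66 [298. 199.] [0.5423 0.0068 0.095 ] ang -39.5
side plate 0.84 [300. 211.] [0.5466 0.0029 0.05  ] ang 
side long_spoke_tip 0.67 [346. 239.] [ 0.6657 -0.1067  0.043 ] ang 
side bamboo_pot 0.76 [406. 254.] [ 0.8337 -0.135   0.    ] ang
```

Everything agrees: the spoke at about -42.5° against the pot's -44.5°, and the tip about 5 mm from the axle.

```bash
python3 -c "
from workcell import bot
print(bot.sign_off())"
```

```text
the job is handed in; nothing more can be done
None
```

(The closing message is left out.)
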